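# Raise the spring-pin work rest and load an insert

### The arm

A 6-joint arm with a two-finger parallel gripper is mounted at the origin on the work surface; the furniture and walls round the work are solid. World frame = base frame: x ahead of the robot, y to its left, z up, the work surface at z = 0. Lengths are in mm, angles in rad, forces in N, time in s.
With the tool pointing down it reaches from about 375 to 975 mm from the base axis. Payload 3.8 kg.
Tool frame: the origin (TCP) lies midway between the tips of the shut fingers; the grasp point (between the pads) lies 19 mm behind it (env.hold_point_z is the distance from the TCP to the grasp point, in mm); z points along the fingers, y is the direction in which the jaws open and shut (so a half turn about z gives the same grasp; the last joint's range is limited). The gripper opens to 88 mm and grips with 3 to 60 N. Pads are 18 mm wide; open, the fingers measure 123 mm over their backs; the gripper's body (75 mm by 187 mm) begins 45 mm behind the grasp point.
Start: joints at [-1.331, 0.264, 1.604, -0, 1.274, -0.037], TCP at [184.458, -649.302, 238.706] pointing down, gripper open.
Joint ranges: [-2.63, 2.63], [-0.94, 2.18], [0.31, 2.57], [-1.31, 4.45], [0, 2.66], [-2.55, 2.55]. Speed limits (rad/s): [2.57, 2.57, 3.14, 3.14, 3.14, 3.14].

### API

Orientations are given as a unit quaternion [w, x, y, z].
In Python, from workcell import env gives the robot as it stands.
- The arm moves only by the tool play_rows, never from a script. Its argument "moves" is a list of rows, each an object of numbers: "wx", "wy", "wz": the turn, a rotation vector about the tool's x, y, z in degrees; "dx", "dy", "dz": the shift along the tool's x, y, z in m; "hand": the finger opening in m, from 0 to 0.0881. A call has 1 to 12 rows; each row shifts and turns the pose as measured when the row begins, along the tool's axes as they then stand; what a row does not reach is not made up. A row lasts 1/12 s, in which the tool goes at most 41.7 mm and 7.16 degrees, less where a joint would pass 70% of its speed; a pose out of reach is approached as far as the arm can. A call with a gripper value outside its range is refused whole. The fingers move at their own pace and stop on an object; the grip force is fixed at half the most. Time passes only in rows, so rows that do not move let the fingers close. It gives the time, the measured TCP pose, the force and the opening at its end, in the units of the state.
- env.get_obs(): the state, without advancing time (a new reading comes with each control period).
- env.camera(name): name is "side" or "top" or "wrist"; returns the picture (420x560x3 uint8, blue, green, red); there is no depth.
- env.camera_model(name): a dict with "fx", "fy", "cx", "cy" (pixels), "eye" and "orientation" of the camera in the world; the wrist camera has in their place "mount" (4x4, takes a point from camera to tool coordinates, whose origin is the TCP and whose axes are the flange's). Camera axes: x right, y down, z forward; pixel columns grow to the right and rows downward; lengths in mm; the calibration is good to about 2 mm. A picture is of the moment at which its call begins: read the wrist's pose just before it. camera_model takes no time and is no camera call.
- env.sign_off(): hands the job in, once; it reports no verdict.
The state is a dict: "clock": time; "joints": joint angles; "qd": joint speeds; "joint_torque": joint torques, N m; "tool_pos": TCP position; "tcp_rot": TCP orientation; "wrist_force": force on the tool from outside, world axes, zero at the start; "moment": the same for the moment, N m; "grip_width": finger opening in mm.
Only numpy, scipy, OpenCV 4.12 (cv2) and the standard library are available. Lean on these libraries where they do the work, as an engineer would, in place of code of your own. Each camera call takes 0.05 s, during which the arm holds its last target. There are 200 camera calls.

### The job

Raise the height-adjustable work rest on the bench to its upper setting: pinch the tube front to back right at its spring button so that the button is pressed in flush, slide the tube straight up until the button pops out through the second hole, stop there at once without straining the button or letting the fingers skid up along the tube, and let go so that the tube hangs on the button by itself. Then lay the flat steel insert from the bench gently on top of the rest, centred and lengthways along its top plate, and let go. Leave the other things lying by the work where they are.

Things in the scene. Friction and masses are not known exactly. Their poses are not given: they have to be found in the camera images.
- stand: Fixed stand of the work rest: dark steel base plate 100 x 84 x 12 mm with four screw heads and a square post, over which the tube slides. Origin: centre of its underside, on the bench. z up; its -x side is the front where the button looks out (roughly to the robot); y runs along the long side of the rest's top plate.
- post: Inner post of the stand (28 x 28 mm, 112 mm high, hidden in the tube), fixed; same origin and axes as the stand. It carries the spring button, at a fixed height. Left proud, the button blocks the tube. More than 25 N between tube and button strains it. Pressing it takes 3.5 N to start, 6 N when flush, 7 to 8 N wholly behind the tube's wall (2 mm thick).
- button_spot (a point): Fixed point on the button's axis in the plane of the tube's front face, 17 mm before the tube's axis, 100 mm above the bench; axes as the stand. The button is a round-ended steel pin, 10 mm across, 3.5 mm proud of the face, springing inwards along +x. A gripper from above can close front to back here, one pad on the button, one on the tube's back: 25 to 30 N presses it flush and grips the tube.
- tube: Sliding aluminium tube, 34 x 34 mm outside, 105 mm long, 0.45 kg with its top plate; slides straight up only (at most 58 mm), falls back if the button does not hold it. Origin: on its axis at its foot, 14 mm above the bench at the start; axes as the stand. Upper hole (12 mm) 86 mm above the foot, button in it at the start. With the button flush, 10 to 25 N first draws the tube up past it.
- window_mid (a point): Middle of the window in the tube's front face, 51.5 mm above its foot: in it a steel index plate, set by hand, holds the second hole (12 mm). That hole lies 27 to 41 mm below the upper one, exactly where is not measured: feel for it. Between holes the drag on the tube (with its weight) is under 10 N; at the second hole the button pops out and blocks, force rising steeply.
- rest_top (a point): Centre of the upper face of the tube's steel top plate, 127 mm above the bench at the start; rises with the tube. Axes as the stand: the plate is 34 mm along x (flush with the tube's front and back faces), 72 mm along y, 8 mm thick.
- insert_mid (a point): The flat steel insert with bores, a grey ground block 40 (x) x 62 (y) x 22 (z) mm, about 0.34 kg, lying flat on the blue bench mat (2 mm thick) to the left of the stand. The point is its centre, half-way up (11 mm above its underside). Grasp across its 40 mm width.
- bush: Bystander: a flanged grey steel guide bush, 40 mm across, 35 mm high, standing on the bench. Origin: centre of its underside.
- oilstone: Bystander, on the mat: a flat dark sharpening stone 25 x 75 x 10 mm. Origin: centre of its underside.
- dowel: Bystander: a plain steel dowel pin, 10 mm thick, 45 mm long, lying on the bench. Origin: centre of its underside.

How it is judged:
By the outcome, as a careful person would: the job done as asked, in the order asked, and still so for the second after the job is handed in, with the robot touching nothing.
It also fails if it takes over 61 s, if anything falls off the work surface, if the arm or the gripper's body presses on something with over 40 N, if the wrist force passes 120 N, or if a joint passes its speed limit or range.

## Working session

There is one attempt and no reset: what is moved stays moved. The work goes in short steps, Python scripts to look and compute and a tool call to move; the robot and the scene stay as the last step left them, time stands still between calls to the robot, and variables do not carry over. Pictures are saved under pics/ and viewed, on a budget of 10 in all, crops included, one or two more only if the job needs it, and the job is handed in when it is done.

Besides the shell and the picture viewer there is one more tool, called by a JSON object that holds its "op" and its "data", one argument or row to a line. play_rows: Moves the arm, as the interface text tells. Its arguments: {"type":"object","properties":{"moves":{"type":"array"}},"required":["moves"]}

```bash
mkdir -p pics; ls
python3 - <<'E'
from workcell import env
import cv2,numpy as np
o=env.get_obs(); print(o['clock'],o['tool_pos'],o['tcp_rot'],o['grip_width'],env.hold_point_z)
for n in("top","side","wrist"):
    print(n,env.camera_model(n))
a=env.camera("top");b=env.camera("side")
cv2.imwrite("pics/top.png",a);cv2.imwrite("pics/side.png",b)
E
```

```text
pics
0.0 [ 184.29486497 -648.61495989  237.39089926] [-1.11171545e-03  9.90439139e-01  1.37945883e-01 -9.98878093e-05] 88.1103318479639 18.700000000000003
top {'fx': 526.7441695640865, 'fy': 526.7441695640865, 'cx': 277.13294484613493, 'cy': 203.33684058063054, 'eye': array([ 432.62481207,   47.19489136, 1055.39337236]), 'orientation': array([ 0.02452465, -0.6977501 ,  0.7154465 , -0.02607007])}
side {'fx': 417.25574321422084, 'fy': 417.25574321422084, 'cx': 276.75043315602824, 'cy': 211.6255949830049, 'eye': array([ 534.30533684, -627.17709915,  626.40366274]), 'orientation': array([-0.43683215,  0.89940786,  0.01042916, -0.01159327])}
wrist {'fx': 337.3165421249923, 'fy': 337.3165421249923, 'cx': 285.1095184381407, 'cy': 210.67128345048627, 'mount': array([[ 3.12452911e-05, -9.62758016e-01, -2.70364571e-01,
         7.03219357e+01],
       [ 9.99999993e-01, -1.70583896e-06,  1.21641681e-04,
        -1.35632117e-01],
       [-1.17572702e-04, -2.70364573e-01,  9.62758009e-01,
        -1.47312874e+02],
       [ 0.00000000e+00,  0.00000000e+00,  0.00000000e+00,
         1.00000000e+00]])}
```

View pics/top.png

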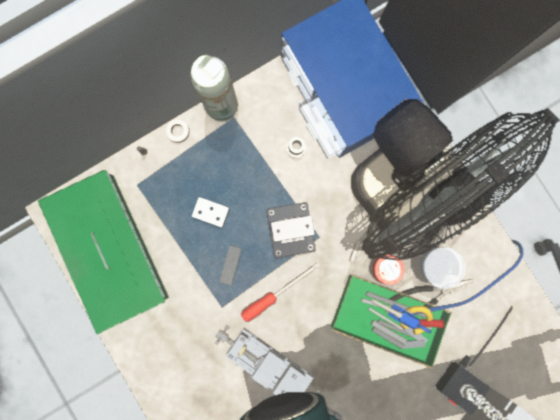

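View pics/side.png

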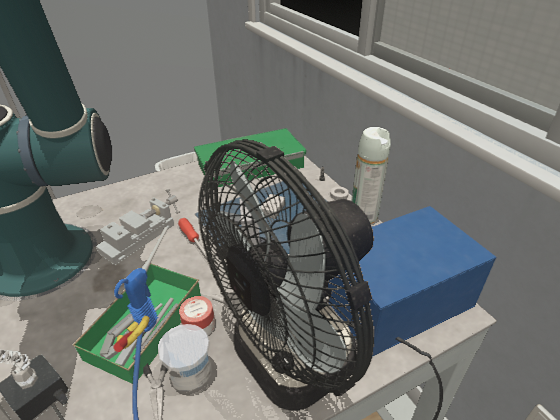

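The top view shows the stand's white top plate at about (292,230), the insert at (210,212), the oilstone at (230,265), the bush at about (297,147), and the fan to the right from column 360 on. The side view of the work is blocked by the fan, so I'll use the wrist camera as the second view.

```bash
cat > h.py <<'E'
from workcell import env
import cv2,numpy as np
from scipy.spatial.transform import Rotation as R
def rot(q): return R.from_quat(np.roll(q,-1)).as_matrix()
def pose(o=None):
    o=o or env.get_obs(); return np.array(o['tool_pos']),rot(o['tcp_rot'])
def cam(n,P=None):
    m=env.camera_model(n); K=np.array([[m['fx'],0,m['cx']],[0,m['fy'],m['cy']],[0,0,1]])
    if n=='wrist':
        p,Rt=P or pose(); M=m['mount']; return K,p+Rt@M[:3,3],Rt@M[:3,:3]
    return K,np.array(m['eye']),rot(m['orientation'])
def ray(c,uv):
    K,e,Rc=c; d=Rc@np.linalg.inv(K)@np.array([uv[0],uv[1],1.]); return e,d/np.linalg.norm(d)
def onz(c,uv,z):
    e,d=ray(c,uv); return e+d*(z-e[2])/d[2]
def proj(c,X):
    K,e,Rc=c; x=K@(Rc.T@(np.array(X)-e)); return x[:2]/x[2]
def cross(r1,r2):
    (a,d),(b,f)=r1,r2; s=np.linalg.lstsq(np.c_[d,-f],b-a,rcond=None)[0]
    P,Q=a+s[0]*d,b+s[1]*f; return (P+Q)/2,np.linalg.norm(P-Q)
def snap(n,f):
    P=pose(); im=env.camera(n); cv2.imwrite(f"pics/{f}.png",im); np.savez(f"pics/{f}.npz",p=P[0],R=P[1]); return im
def load(f):
    d=np.load(f"pics/{f}.npz"); return cv2.imread(f"pics/{f}.png"),cam('wrist',(d['p'],d['R']))
def white(im,near,lo=150,sat=60,rad=60):
    "min-area rects of bright blobs near a pixel"
    hsv=cv2.cvtColor(im,cv2.COLOR_BGR2HSV); m=((hsv[...,2]>lo)&(hsv[...,1]<sat)).astype(np.uint8)
    m=cv2.morphologyEx(m,cv2.MORPH_CLOSE,np.ones((5,5)))
    cs,_=cv2.findContours(m,cv2.RETR_EXTERNAL,cv2.CHAIN_APPROX_NONE)
    return [cv2.minAreaRect(c) for c in cs if cv2.contourArea(c)>80 and np.hypot(*(np.array(cv2.minAreaRect(c)[0])-near))<rad]
E
python3 - <<'E'
from h import *
c=cam('top'); im=cv2.imread('pics/top.png'); np.set_printoptions(precision=1,suppress=True)
for nm,px,z in(("plate",(292,230),127),("insert",(210,212),24)):
    for r in white(im,px,rad=25):
        print(nm,r); B=np.array([onz(c,p,z) for p in cv2.boxPoints(r)]); print(B.mean(0),np.linalg.norm(B[1]-B[0]),np.linalg.norm(B[2]-B[1]),np.degrees(np.arctan2(*(B[1]-B[0])[1::-1])),np.degrees(np.arctan2(*(B[2]-B[1])[1::-1])))
for nm,px,z in(("oil",(230,265),12),("bush",(297,147),35),("fan l",(355,240),300),("fan top",(550,115),400),("fanbot",(370,250),300),("fan",(375,190),100),("dowel",(142,150),5)): print(nm,onz(c,px,z))
for zz in (20,125): 
  print(proj(cam('side'),(430,20,zz)))
print(pose())
big=cv2.resize(im[120:300,120:360],None,fx=3.3,fy=3.3,interpolation=cv2.INTER_CUBIC); cv2.imwrite('pics/topc.png',big)
E
```

```text
plate ((279.49993896484375, 227.99996948242188), (558.9998779296875, 381.99993896484375), 0.0)
[464.2  40.7 127. ] 672.6911297454475 1010.6755143613381 0.716198347737273 -91.40823968861288
oil [388.  139.8  12. ]
bush [615.3   2.4  35. ]
fan l [431.4 -65.2 300. ]
fan top [ 582.8 -302.3  400. ]
fanbot [416.6 -86.1 300. ]
fan [ 521.  -134.6  100. ]
dowel [622.3 313.2   5. ]
[239.8 247.3]
[236.3 208.2]
(array([ 184.3, -648.7,  237.5]), array([[ 1. ,  0.3, -0. ],
       [ 0.3, -1. ,  0. ],
       [ 0. , -0. , -1. ]]))
```

View pics/topc.png

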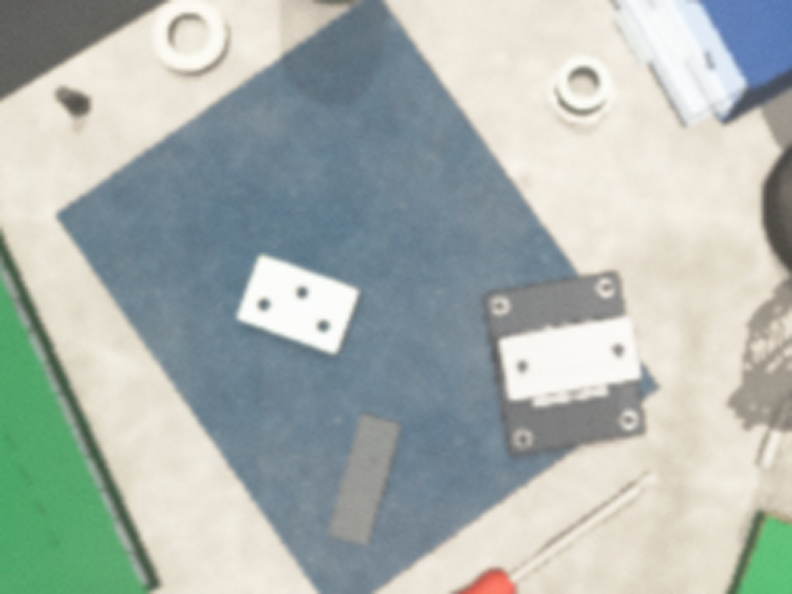

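Run:
```python
from h import *
np.set_printoptions(precision=1,suppress=True)
t=cam('top');s=cam('side')
for a,b in(((366,250),(203,205)),((552,115),(366,320)),((480,135),(275,148)),((440,180),(275,148)),((500,120),(330,210))): print(cross(ray(t,a),ray(s,b)))
im=cv2.imread('pics/top.png'); hsv=cv2.cvtColor(im,cv2.COLOR_BGR2HSV)
print(hsv[212,215],hsv[230,292],hsv[230,250],hsv[200,330])
m=(hsv[...,2]>225).astype(np.uint8)
cs,_=cv2.findContours(m,cv2.RETR_EXTERNAL,cv2.CHAIN_APPROX_NONE)
for c in cs:
    r=cv2.minAreaRect(c)
    for nm,px,z in(("plate",(292,230),127),("insert",(210,212),24)):
        if cv2.contourArea(c)>300 and np.hypot(*(np.array(r[0])-px))<12:
            B=np.array([onz(t,p,z) for p in cv2.boxPoints(r)]);print(nm,r,B.mean(0),np.linalg.norm(B[1]-B[0]),np.linalg.norm(B[2]-B[1]),np.degrees(np.arctan2(*(B[1]-B[0])[1::-1])),np.degrees(np.arctan2(*(B[2]-B[1])[1::-1])))
```

```text
(array([405.5, -95.8, 221.7]), np.float64(19.74301753924115))
(array([ 610.1, -366.5,  285.5]), np.float64(2.1579291111173595))
(array([ 538.6, -214.9,  397.4]), np.float64(42.3703443621975))
(array([ 511.6, -169.6,  366.7]), np.float64(8.476069138078866))
(array([ 584.7, -262.9,  344. ]), np.float64(11.238610203345035))
[ 60   1 252] [ 20   6 250] [102  58 146] [ 21  27 223]
insert ((209.76246643066406, 211.66517639160156), (31.346548080444336, 20.112913131713867), 19.653823852539062) [493.5 176.5  24. ] 39.39699763601633 61.71421142426164 -20.479358737093627 -111.08234029330589
```

{"op": "play_rows", "data": {
  "moves": [
    {"dz": -0.041},
    {"dz": -0.041},
    {"dz": -0.041},
    {"dz": -0.041},
    {"dz": -0.041,"dx": 0.01,"dy": -0.015},
    {"dx": 0.0233,"dy": -0.032},
    {"dx": 0.0233,"dy": -0.032},
    {"dx": 0.0233,"dy": -0.032},
    {"dx": 0.0233,"dy": -0.032},
    {"dx": 0.0233,"dy": -0.032},
    {"dx": 0.0233,"dy": -0.032},
    {"dx": 0.0233,"dy": -0.032}
  ]
}}

```text
invalid input
```

{"op": "play_rows", "data": {
  "moves": [
    {"wx": 0,"wy": 0,"wz": 0,"dx": 0,"dy": 0,"dz": -0.041,"hand": 0.088},
    {"wx": 0,"wy": 0,"wz": 0,"dx": 0,"dy": 0,"dz": -0.041,"hand": 0.088},
    {"wx": 0,"wy": 0,"wz": 0,"dx": 0,"dy": 0,"dz": -0.041,"hand": 0.088},
    {"wx": 0,"wy": 0,"wz": 0,"dx": 0,"dy": 0,"dz": -0.041,"hand": 0.088},
    {"wx": 0,"wy": 0,"wz": 0,"dx": 0.01,"dy": -0.015,"dz": -0.037,"hand": 0.088},
    {"wx": 0,"wy": 0,"wz": 0,"dx": 0.0233,"dy": -0.032,"dz": 0,"hand": 0.088},
    {"wx": 0,"wy": 0,"wz": 0,"dx": 0.0233,"dy": -0.032,"dz": 0,"hand": 0.088},
    {"wx": 0,"wy": 0,"wz": 0,"dx": 0.0233,"dy": -0.032,"dz": 0,"hand": 0.088},
    {"wx": 0,"wy": 0,"wz": 0,"dx": 0.0233,"dy": -0.032,"dz": 0,"hand": 0.088}
  ]
}}

```text
clock: 0.85
tool_pos: [242.8, -482.0, 438.2]
tcp_rot: [-0.01, 0.991, 0.133, -0.001]
wrist_force: [0.5, -0.8, 0.2]
grip_width: 87.9
```

{"op": "play_rows", "data": {
  "moves": [
    {"wx": 0,"wy": 0,"wz": 0,"dx": 0.0225,"dy": -0.032,"dz": 0,"hand": 0.088},
    {"wx": 0,"wy": 0,"wz": 0,"dx": 0.0225,"dy": -0.032,"dz": 0,"hand": 0.088},
    {"wx": 0,"wy": 0,"wz": 0,"dx": 0.0225,"dy": -0.032,"dz": 0,"hand": 0.088},
    {"wx": 0,"wy": 0,"wz": 0,"dx": 0.0225,"dy": -0.032,"dz": 0,"hand": 0.088},
    {"wx": 0,"wy": 0,"wz": 0,"dx": 0.0225,"dy": -0.032,"dz": 0,"hand": 0.088},
    {"wx": 0,"wy": 0,"wz": 0,"dx": 0.0225,"dy": -0.032,"dz": 0,"hand": 0.088},
    {"wx": 0,"wy": 0,"wz": 0,"dx": 0.0225,"dy": -0.032,"dz": 0,"hand": 0.088},
    {"wx": 0,"wy": 0,"wz": 0,"dx": 0.0225,"dy": -0.032,"dz": 0,"hand": 0.088},
    {"wx": 0,"wy": 0,"wz": 0,"dx": 0.0225,"dy": -0.032,"dz": 0,"hand": 0.088},
    {"wx": 0,"wy": 0,"wz": 0,"dx": 0.0225,"dy": -0.032,"dz": 0,"hand": 0.088},
    {"wx": 0,"wy": 0,"wz": 0,"dx": 0.0225,"dy": -0.032,"dz": 0,"hand": 0.088},
    {"wx": 0,"wy": 0,"wz": 0,"dx": 0.0225,"dy": -0.032,"dz": 0,"hand": 0.088}
  ]
}}

```text
clock: 1.85
tool_pos: [402.3, -17.4, 443.5]
tcp_rot: [-0.011, 0.991, 0.13, -0.001]
wrist_force: [0.5, -0.6, 0.6]
grip_width: 87.9
```

{"op": "play_rows", "data": {
  "moves": [
    {"wx": 0,"wy": 0,"wz": -7.1,"dx": 0,"dy": 0,"dz": 0.015,"hand": 0.088},
    {"wx": 0,"wy": 0,"wz": -7.1,"dx": 0,"dy": 0,"dz": 0.015,"hand": 0.088},
    {"wx": 0,"wy": 0,"wz": -7.1,"dx": 0,"dy": 0,"dz": 0.015,"hand": 0.088},
    {"wx": 0,"wy": 0,"wz": -7.1,"dx": 0,"dy": 0,"dz": 0,"hand": 0.088},
    {"wx": 0,"wy": 0,"wz": -7.1,"dx": 0,"dy": 0,"dz": 0,"hand": 0.088},
    {"wx": 0,"wy": 0,"wz": -7.1,"dx": 0,"dy": 0,"dz": 0,"hand": 0.088},
    {"wx": 0,"wy": 0,"wz": -7.1,"dx": 0,"dy": 0,"dz": 0,"hand": 0.088},
    {"wx": 0,"wy": 0,"wz": -7.1,"dx": 0,"dy": 0,"dz": 0,"hand": 0.088},
    {"wx": 0,"wy": 0,"wz": -7.1,"dx": 0,"dy": 0,"dz": 0,"hand": 0.088},
    {"wx": 0,"wy": 0,"wz": -7.1,"dx": 0,"dy": 0,"dz": 0,"hand": 0.088},
    {"wx": 0,"wy": 0,"wz": -7.1,"dx": 0,"dy": 0,"dz": 0,"hand": 0.088},
    {"wx": 0,"wy": 0,"wz": -3,"dx": 0,"dy": 0,"dz": 0,"hand": 0.088}
  ]
}}

```text
clock: 2.85
tool_pos: [400.1, -3.3, 390.0]
tcp_rot: [-0.014, 0.661, 0.751, 0.005]
wrist_force: [0.6, 0.2, -0.0]
grip_width: 88.5
```

Run:
```python
from h import *
np.set_printoptions(precision=2,suppress=True)
snap('wrist','w1'); print(pose(),env.get_obs()['clock'],env.get_obs()['joints'])
```

```text
(array([400.05,  -3.31, 389.81]), array([[-0.13,  0.99, -0.01],
       [ 0.99,  0.13,  0.03],
       [ 0.03, -0.01, -1.  ]])) 2.9 [-0.09 -0.32  1.9   0.03  1.58 -0.22]
```

View pics/w1.png

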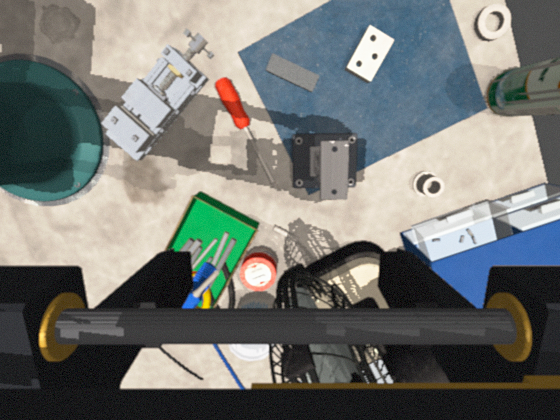

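The wrist view shows the stand at about (325,165), with its top plate spanning roughly columns 318–350 and rows 140–200. The insert is at (370,53), the oilstone at (293,72), and the fan lies below.

Run:
```python
from h import *
np.set_printoptions(precision=1,suppress=True)
t=cam('top'); T=cv2.imread('pics/top.png'); W,w=load('w1')
def flood(im,seed,d):
    m=np.zeros((im.shape[0]+2,im.shape[1]+2),np.uint8)
    cv2.floodFill(im.copy(),m,seed,0,(d,)*3,(d,)*3,4|cv2.FLOODFILL_MASK_ONLY|cv2.FLOODFILL_FIXED_RANGE|(255<<8))
    m=cv2.morphologyEx(m[1:-1,1:-1],cv2.MORPH_OPEN,np.ones((3,3))); m=cv2.morphologyEx(m,cv2.MORPH_CLOSE,np.ones((9,9)))
    c=max(cv2.findContours(m,cv2.RETR_EXTERNAL,cv2.CHAIN_APPROX_NONE)[0],key=cv2.contourArea); return cv2.minAreaRect(c)
def show(nm,c,r,z):
    B=np.array([onz(c,p,z) for p in cv2.boxPoints(r)]);print(nm,np.array(r[0]),r[1:],B.mean(0),np.linalg.norm(B[1]-B[0]),np.linalg.norm(B[2]-B[1]),np.degrees(np.arctan2(*(B[1]-B[0])[1::-1])))
a=[]
for nm,s1,s2,z in(("ins",(212,216),(365,62),24),("plate",(292,224),(341,175),127)):
    for d in(25,40):
        r1=flood(T,s1,d);r2=flood(W,s2,d); show(nm+' top',t,r1,z);show(nm+' w',w,r2,z); print(cross(ray(t,r1[0]),ray(w,r2[0])))
```

```text
ins top [209.8 211.7] ((31.010211944580078, 19.709308624267578), 19.653823852539062) [493.4 176.5  24. ] 38.605392798193286 61.04973296774361 -20.48087558874128
ins w [369.9  52.7] ((27.907812118530273, 47.75337219238281), 29.744882583618164) [494.1 175.3  24. ] 61.271730107002725 38.89984403005131 67.64778934485783
(array([493.5, 175.8,  26. ]), np.float64(1.0738609616230457))
ins top [209.8 211.7] ((31.548351287841797, 20.247447967529297), 19.653823852539062) [493.5 176.4  24. ] 39.66067125011457 62.1119049300814 -20.47887055025685
ins w [370.1  52.7] ((28.162784576416016, 48.372440338134766), 29.357755661010742) [494.3 175.4  24. ] 62.0434683769574 39.25317057539503 68.06949515345319
(array([493.5, 175.6,  27. ]), np.float64(0.9855617416682759))
plate top [292.7 228.1] ((18.710887908935547, 40.31819534301758), 79.99201965332031) [454.7  18.  127. ] 71.12263216301369 32.93272010577457 -81.42578654303563
plate w [334.5 170. ] ((58.0, 27.0), 90.0) [456.3  16.9 127. ] 32.24237367937009 70.92971433876743 7.3284044172118
(array([454.6,  18.5, 136.9]), np.float64(0.4612978759930947))
plate top [305.9 186. ] ((281.814697265625, 103.53047943115234), 77.3349380493164) [533.4  -6.6 127. ] 187.10856834943706 502.16643454104894 -78.44958471471746
plate w [269.7 153.4] ((194.524169921875, 77.97915649414062), 20.513317108154297) [377.5  25.7 127. ] 92.11962531495841 228.15846341613727 72.3218908450308
(array([ 424.1,   78.5, 1087.8]), np.float64(59.593151698472546))
```

```bash
cat >> h.py <<'E'
def goto(x,y,z,yaw_ty):
    "print tool-frame shift (m) and rotvec (deg) to tool down with tool y at yaw_ty deg"
    p,Rt=pose(); a=np.radians(yaw_ty); ty=np.array([np.cos(a),np.sin(a),0]); tz=np.array([0,0,-1.])
    G=np.c_[np.cross(ty,tz),ty,tz]; rv=np.degrees(R.from_matrix(Rt.T@G).as_rotvec())
    print('pos',p.round(1),'shift',(Rt.T@(np.array([x,y,z])-p)/1000).round(4),'shift in goal axes',(G.T@(np.array([x,y,z])-p)/1000).round(4),'rot',rv.round(2))
E
python3 -c "
from h import *
goto(455.5,17.5,220,8)"
```

```text
pos [400.   -3.3 389.8] shift [0.0087 0.0596 0.1695] shift in goal axes [0.0129 0.0578 0.1698] rot [-0.64 -1.64 -0.7 ]
```

{"op": "play_rows", "data": {
  "moves": [
    {"wx": -0.64,"wy": -1.64,"wz": -0.7,"dx": 0,"dy": 0,"dz": 0,"hand": 0.088},
    {"wx": 0,"wy": 0,"wz": 0,"dx": 0.0025,"dy": 0.0115,"dz": 0.034,"hand": 0.088},
    {"wx": 0,"wy": 0,"wz": 0,"dx": 0.0025,"dy": 0.0115,"dz": 0.034,"hand": 0.088},
    {"wx": 0,"wy": 0,"wz": 0,"dx": 0.0025,"dy": 0.0115,"dz": 0.034,"hand": 0.088},
    {"wx": 0,"wy": 0,"wz": 0,"dx": 0.0025,"dy": 0.0115,"dz": 0.034,"hand": 0.088},
    {"wx": 0,"wy": 0,"wz": 0,"dx": 0.0025,"dy": 0.0115,"dz": 0.034,"hand": 0.088},
    {"wx": 0,"wy": 0,"wz": 0,"dx": 0,"dy": 0,"dz": 0,"hand": 0.088}
  ]
}}

```text
clock: 3.48
tool_pos: [459.1, 16.9, 217.3]
tcp_rot: [0.005, 0.66, 0.751, 0.003]
wrist_force: [-1.7, -0.5, -0.6]
grip_width: 88.1
```

Run:
```python
from h import *
goto(455.5,17.5,220,8)
snap('wrist','w2')
```

```text
pos [459.1  16.9 217.3] shift [ 0.001  -0.0034 -0.0028] shift in goal axes [ 0.0011 -0.0034 -0.0027] rot [ 0.58  0.21 -0.65]
```

View pics/w2.png

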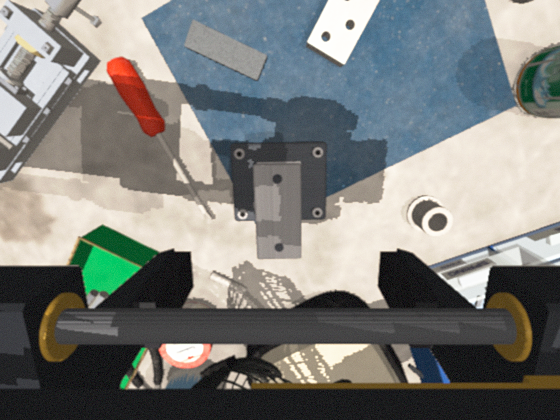

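Close view: the plate's corners are about (253,161), (301,161), (302,258), (257,258), its bores are at (277,179) and (279,247), and the base screws sit round it. The jaws stand astride.

Run:
```python
from h import *
np.set_printoptions(precision=1,suppress=True)
W,w=load('w2'); _,w1=load('w1'); t=cam('top')
C=[(253,161),(301,161),(302,258),(257,258)]
for z in(122,127,132):
    B=np.array([onz(w,p,z) for p in C]); print(z,B.mean(0),[np.linalg.norm(B[i]-B[i-1]).round(1) for i in range(4)],[np.degrees(np.arctan2(*(B[i]-B[j])[1::-1])).round(1) for i,j in((0,3),(1,2),(1,0),(2,3))])
m=proj(w,onz(w,C[0],127)*0+np.mean([onz(w,p,127) for p in C],0))
print(m,cross(ray(w,m),ray(w1,(334.5,170))),cross(ray(w,m),ray(t,(292.7,228.1))))
H=[onz(w,p,127) for p in((277,179),(279,247))]; print('holes',np.mean(H,0),np.degrees(np.arctan2(*(H[0]-H[1])[1::-1])))
S=[onz(w,p,14) for p in((238,153),(318,152),(242,215),(317,213))]; print('screws',np.mean(S,0),S)
```

```text
122 [455.8  17.1 122. ] [np.float64(75.3), np.float64(34.4), np.float64(75.4), np.float64(35.0)] [np.float64(98.2), np.float64(98.7), np.float64(7.3), np.float64(7.1)]
127 [455.7  18.5 127. ] [np.float64(73.7), np.float64(33.7), np.float64(73.8), np.float64(34.3)] [np.float64(98.2), np.float64(98.7), np.float64(7.3), np.float64(7.1)]
132 [455.5  19.9 132. ] [np.float64(72.2), np.float64(33.0), np.float64(72.3), np.float64(33.6)] [np.float64(98.2), np.float64(98.7), np.float64(7.3), np.float64(7.1)]
[278.3 211.5] (array([456.1,  17.6, 125. ]), np.float64(0.9757397101645653)) (array([455.3,  18. , 125.1]), np.float64(0.9039467054844942))
holes [455.7  16.6 127. ] 98.64072759524728
screws [455.4  16.1  14. ] [array([409.8,  43. ,  14. ]), array([491.4,  54.5,  14. ]), array([420.1, -22.7,  14. ]), array([500.4, -10.3,  14. ])]
```

{"op": "play_rows", "data": {
  "moves": [
    {"wx": 0.58,"wy": 0.21,"wz": -0.75,"dx": 0.0011,"dy": -0.0034,"dz": 0,"hand": 0.088},
    {"wx": 0,"wy": 0,"wz": 0,"dx": 0,"dy": 0,"dz": 0.03,"hand": 0.088},
    {"wx": 0,"wy": 0,"wz": 0,"dx": 0,"dy": 0,"dz": 0.03,"hand": 0.088},
    {"wx": 0,"wy": 0,"wz": 0,"dx": 0,"dy": 0,"dz": 0.02,"hand": 0.088},
    {"wx": 0,"wy": 0,"wz": 0,"dx": 0,"dy": 0,"dz": 0,"hand": 0.088}
  ]
}}

```text
clock: 3.95
tool_pos: [462.4, 16.5, 151.0]
tcp_rot: [0.007, 0.655, 0.755, 0.006]
wrist_force: [-0.0, -0.5, 0.1]
grip_width: 88.0
```

Run:
```python
from h import *
goto(455.6,17.5,81.3,8.1)
```

```text
pos [462.4  16.5 151. ] shift [ 0.0022 -0.0078  0.0695] shift in goal axes [ 0.0019 -0.0066  0.0697] rot [1.02 0.18 0.01]
```

{"op": "play_rows", "data": {
  "moves": [
    {"wx": 1.02,"wy": 0.18,"wz": 0,"dx": 0.0019,"dy": -0.0066,"dz": 0,"hand": 0.088},
    {"wx": 0,"wy": 0,"wz": 0,"dx": 0,"dy": 0,"dz": 0,"hand": 0.088},
    {"wx": 0,"wy": 0,"wz": 0,"dx": 0,"dy": 0,"dz": 0,"hand": 0.088}
  ]
}}

```text
clock: 4.2
tool_pos: [457.8, 17.1, 157.7]
tcp_rot: [0.002, 0.656, 0.755, 0.002]
wrist_force: [0.2, 0.1, 0.5]
grip_width: 87.9
```

Run:
```python
from h import *
goto(455.6,17.5,81.3,8.1)
```

```text
pos [457.8  17.1 157.7] shift [ 0.0008 -0.0026  0.0764] shift in goal axes [ 0.0007 -0.0021  0.0764] rot [ 0.32  0.04 -0.03]
```

{"op": "play_rows", "data": {
  "moves": [
    {"wx": 0.32,"wy": 0,"wz": 0,"dx": 0.0007,"dy": -0.0022,"dz": 0.015,"hand": 0.088},
    {"wx": 0,"wy": 0,"wz": 0,"dx": 0,"dy": 0,"dz": 0.02,"hand": 0.088},
    {"wx": 0,"wy": 0,"wz": 0,"dx": 0,"dy": 0,"dz": 0.02,"hand": 0.088},
    {"wx": 0,"wy": 0,"wz": 0,"dx": 0,"dy": 0,"dz": 0.01,"hand": 0.088},
    {"wx": 0,"wy": 0,"wz": 0,"dx": 0,"dy": 0,"dz": 0.004,"hand": 0.088},
    {"wx": 0,"wy": 0,"wz": 0,"dx": 0,"dy": 0,"dz": 0,"hand": 0.088},
    {"wx": 0,"wy": 0,"wz": 0,"dx": 0,"dy": 0,"dz": 0,"hand": 0.088}
  ]
}}

```text
clock: 4.78
tool_pos: [462.4, 17.3, 93.2]
tcp_rot: [0.006, 0.656, 0.755, 0.005]
wrist_force: [-0.5, 0.3, 1.1]
grip_width: 87.9
```

Run:
```python
from h import *
goto(455.6,17.5,81.3,8.1)
```

```text
pos [462.4  17.3  93.2] shift [ 0.0012 -0.0069  0.0118] shift in goal axes [ 0.0011 -0.0067  0.0119] rot [ 0.89  0.19 -0.03]
```

{"op": "play_rows", "data": {
  "moves": [
    {"wx": 0.9,"wy": 0.19,"wz": 0,"dx": 0.001,"dy": -0.006,"dz": 0.004,"hand": 0.088},
    {"wx": 0,"wy": 0,"wz": 0,"dx": 0,"dy": 0,"dz": 0.003,"hand": 0.088},
    {"wx": 0,"wy": 0,"wz": 0,"dx": 0,"dy": 0,"dz": 0.003,"hand": 0.088},
    {"wx": 0,"wy": 0,"wz": 0,"dx": 0,"dy": 0,"dz": 0.001,"hand": 0.088}
  ]
}}

```text
clock: 5.12
tool_pos: [457.9, 17.5, 83.7]
tcp_rot: [0.001, 0.656, 0.755, 0.001]
wrist_force: [0.3, -0.1, -0.6]
grip_width: 88.1
```

Run:
```python
from h import *
goto(455.6,17.5,81.3,8.1)
```

```text
pos [457.9  17.5  83.7] shift [ 0.0003 -0.0022  0.0024] shift in goal axes [ 0.0003 -0.0022  0.0024] rot [ 0.15  0.02 -0.02]
```

{"op": "play_rows", "data": {
  "moves": [
    {"wx": 0.15,"wy": 0,"wz": 0,"dx": 0.0003,"dy": -0.0022,"dz": 0.0024,"hand": 0.088},
    {"wx": 0,"wy": 0,"wz": 0,"dx": 0,"dy": -0.0005,"dz": 0.0005,"hand": 0.07},
    {"wx": 0,"wy": 0,"wz": 0,"dx": 0,"dy": 0,"dz": 0,"hand": 0.05},
    {"wx": 0,"wy": 0,"wz": 0,"dx": 0,"dy": 0,"dz": 0,"hand": 0.045}
  ]
}}

```text
clock: 5.45
tool_pos: [455.2, 17.4, 80.8]
tcp_rot: [0.0, 0.656, 0.755, -0.0]
wrist_force: [-0.1, 0.1, 0.1]
grip_width: 70.0
```

Run:
```python
from h import *
goto(455.6,17.5,81.3,8.1)
```

```text
pos [455.2  17.4  80.8] shift [ 0.      0.0004 -0.0005] shift in goal axes [ 0.      0.0004 -0.0005] rot [ 0.02  0.03 -0.02]
```

{"op": "play_rows", "data": {
  "moves": [
    {"wx": 0,"wy": 0,"wz": 0,"dx": 0,"dy": 0,"dz": 0,"hand": 0},
    {"wx": 0,"wy": 0,"wz": 0,"dx": 0,"dy": 0,"dz": 0,"hand": 0},
    {"wx": 0,"wy": 0,"wz": 0,"dx": 0,"dy": 0,"dz": 0,"hand": 0},
    {"wx": 0,"wy": 0,"wz": 0,"dx": 0,"dy": 0,"dz": 0,"hand": 0},
    {"wx": 0,"wy": 0,"wz": 0,"dx": 0,"dy": 0,"dz": 0,"hand": 0},
    {"wx": 0,"wy": 0,"wz": 0,"dx": 0,"dy": 0,"dz": 0,"hand": 0},
    {"wx": 0,"wy": 0,"wz": 0,"dx": 0,"dy": 0,"dz": 0,"hand": 0},
    {"wx": 0,"wy": 0,"wz": 0,"dx": 0,"dy": 0,"dz": 0,"hand": 0},
    {"wx": 0,"wy": 0,"wz": 0,"dx": 0,"dy": 0,"dz": 0,"hand": 0}
  ]
}}

```text
clock: 6.2
tool_pos: [454.5, 17.4, 80.8]
tcp_rot: [-0.0, 0.655, 0.755, -0.001]
wrist_force: [-0.7, -0.5, 0.2]
grip_width: 34.0
```

{"op": "play_rows", "data": {
  "moves": [
    {"wx": 0,"wy": 0,"wz": 0,"dx": 0,"dy": 0,"dz": -0.001,"hand": 0},
    {"wx": 0,"wy": 0,"wz": 0,"dx": 0,"dy": 0,"dz": -0.001,"hand": 0}
  ]
}}

```text
clock: 6.37
tool_pos: [454.5, 17.3, 81.7]
tcp_rot: [0.0, 0.655, 0.755, -0.0]
wrist_force: [3.3, -0.0, -7.1]
grip_width: 34.0
```

{"op": "play_rows", "data": {
  "moves": [
    {"wx": 0,"wy": 0,"wz": 0,"dx": 0,"dy": 0,"dz": -0.0015,"hand": 0},
    {"wx": 0,"wy": 0,"wz": 0,"dx": 0,"dy": 0,"dz": -0.0015,"hand": 0}
  ]
}}

```text
clock: 6.53
tool_pos: [454.5, 17.3, 83.6]
tcp_rot: [0.0, 0.655, 0.755, -0.0]
wrist_force: [4.8, 0.5, -10.4]
grip_width: 34.0
```

{"op": "play_rows", "data": {
  "moves": [
    {"wx": 0,"wy": 0,"wz": 0,"dx": 0,"dy": 0,"dz": -0.002,"hand": 0},
    {"wx": 0,"wy": 0,"wz": 0,"dx": 0,"dy": 0,"dz": -0.002,"hand": 0}
  ]
}}

```text
clock: 6.7
tool_pos: [454.5, 17.3, 87.0]
tcp_rot: [0.0, 0.655, 0.755, -0.0]
wrist_force: [3.7, 0.2, -8.8]
grip_width: 33.8
```

{"op": "play_rows", "data": {
  "moves": [
    {"wx": 0,"wy": 0,"wz": 0,"dx": 0,"dy": 0,"dz": -0.002,"hand": 0},
    {"wx": 0,"wy": 0,"wz": 0,"dx": 0,"dy": 0,"dz": -0.002,"hand": 0}
  ]
}}

```text
clock: 6.87
tool_pos: [454.5, 17.3, 91.5]
tcp_rot: [0.0, 0.655, 0.755, -0.0]
wrist_force: [2.6, -0.0, -6.3]
grip_width: 33.7
```

{"op": "play_rows", "data": {
  "moves": [
    {"wx": 0,"wy": 0,"wz": 0,"dx": 0,"dy": 0,"dz": -0.002,"hand": 0},
    {"wx": 0,"wy": 0,"wz": 0,"dx": 0,"dy": 0,"dz": -0.002,"hand": 0},
    {"wx": 0,"wy": 0,"wz": 0,"dx": 0,"dy": 0,"dz": -0.002,"hand": 0},
    {"wx": 0,"wy": 0,"wz": 0,"dx": 0,"dy": 0,"dz": -0.0015,"hand": 0},
    {"wx": 0,"wy": 0,"wz": 0,"dx": 0,"dy": 0,"dz": -0.001,"hand": 0}
  ]
}}

```text
clock: 7.28
tool_pos: [454.5, 17.3, 102.0]
tcp_rot: [0.0, 0.655, 0.755, -0.0]
wrist_force: [3.0, -1.7, -5.6]
grip_width: 33.5
```

Run:
```python
from h import *
goto(454.5,17.3,104.8,8.1)
snap('wrist','w3')
```

```text
pos [454.5  17.3 102. ] shift [-0.     -0.     -0.0028] shift in goal axes [-0.     -0.     -0.0028] rot [-0.01  0.04  0.02]
```

View pics/w3.png

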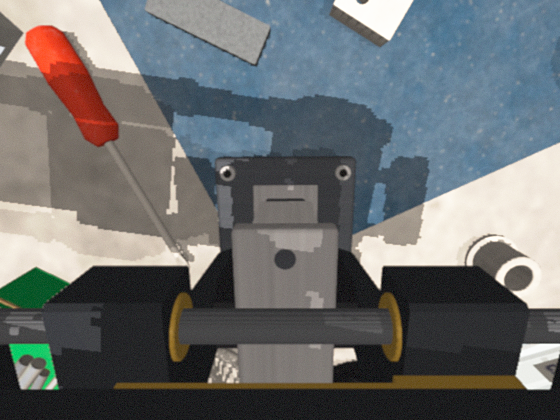

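The plate sits between the fingers with its left end edge at row ~226, columns 231–338. Checking that it rose with the fingers.

Run:
```python
from h import *
W,w=load('w3'); a=np.radians(8.1); X=np.array([np.cos(a),np.sin(a),0]);Y=np.array([-X[1],X[0],0])
for z in(127,138,148.2):
    c=np.array([455.2,17.5,z]); print(z,proj(w,c+36*Y-17*X),proj(w,c+36*Y+17*X))
```

```text
127 [239.52381387 208.92315827] [329.96460756 208.9629524 ]
138 [235.36967766 217.42455784] [334.0493954  217.46777799]
148.2 [230.77895469 226.81942799] [338.56346312 226.86639554]
```

{"op": "play_rows", "data": {
  "moves": [
    {"wx": 0,"wy": 0,"wz": 0,"dx": 0,"dy": 0,"dz": -0.001,"hand": 0},
    {"wx": 0,"wy": 0,"wz": 0,"dx": 0,"dy": 0,"dz": -0.001,"hand": 0},
    {"wx": 0,"wy": 0,"wz": 0,"dx": 0,"dy": 0,"dz": -0.001,"hand": 0}
  ]
}}

```text
clock: 7.58
tool_pos: [454.5, 17.3, 105.5]
tcp_rot: [0.0, 0.655, 0.755, -0.0]
wrist_force: [3.0, 0.8, -6.1]
grip_width: 33.7
```

{"op": "play_rows", "data": {
  "moves": [
    {"wx": 0,"wy": 0,"wz": 0,"dx": 0,"dy": 0,"dz": -0.001,"hand": 0},
    {"wx": 0,"wy": 0,"wz": 0,"dx": 0,"dy": 0,"dz": -0.0007,"hand": 0}
  ]
}}

```text
clock: 7.75
tool_pos: [454.5, 17.3, 107.4]
tcp_rot: [0.0, 0.655, 0.755, -0.0]
wrist_force: [2.1, -0.7, -3.9]
grip_width: 33.8
```

{"op": "play_rows", "data": {
  "moves": [
    {"wx": 0,"wy": 0,"wz": 0,"dx": 0,"dy": 0,"dz": -0.0007,"hand": 0},
    {"wx": 0,"wy": 0,"wz": 0,"dx": 0,"dy": 0,"dz": -0.0007,"hand": 0}
  ]
}}

```text
clock: 7.92
tool_pos: [454.5, 17.3, 109.3]
tcp_rot: [0.0, 0.655, 0.755, -0.0]
wrist_force: [1.3, 0.4, -2.3]
grip_width: 33.8
```

{"op": "play_rows", "data": {
  "moves": [
    {"wx": 0,"wy": 0,"wz": 0,"dx": 0,"dy": 0,"dz": -0.0007,"hand": 0},
    {"wx": 0,"wy": 0,"wz": 0,"dx": 0,"dy": 0,"dz": -0.0007,"hand": 0}
  ]
}}

```text
clock: 8.08
tool_pos: [454.5, 17.4, 111.7]
tcp_rot: [0.0, 0.655, 0.755, -0.0]
wrist_force: [1.1, 0.1, -4.9]
grip_width: 34.1
```

{"op": "play_rows", "data": {
  "moves": [
    {"wx": 0,"wy": 0,"wz": 0,"dx": 0,"dy": 0,"dz": -0.0007,"hand": 0},
    {"wx": 0,"wy": 0,"wz": 0,"dx": 0,"dy": 0,"dz": -0.0007,"hand": 0}
  ]
}}

```text
clock: 8.25
tool_pos: [454.5, 17.3, 113.1]
tcp_rot: [0.0, 0.655, 0.755, -0.0]
wrist_force: [1.9, 0.8, -5.4]
grip_width: 33.9
```

{"op": "play_rows", "data": {
  "moves": [
    {"wx": 0,"wy": 0,"wz": 0,"dx": 0,"dy": 0,"dz": -0.0007,"hand": 0},
    {"wx": 0,"wy": 0,"wz": 0,"dx": 0,"dy": 0,"dz": -0.0007,"hand": 0}
  ]
}}

```text
clock: 8.42
tool_pos: [454.5, 17.4, 114.3]
tcp_rot: [0.0, 0.655, 0.755, -0.0]
wrist_force: [2.5, 0.2, -4.7]
grip_width: 33.8
```

{"op": "play_rows", "data": {
  "moves": [
    {"wx": 0,"wy": 0,"wz": 0,"dx": 0,"dy": 0,"dz": -0.0007,"hand": 0},
    {"wx": 0,"wy": 0,"wz": 0,"dx": 0,"dy": 0,"dz": -0.0007,"hand": 0}
  ]
}}

```text
clock: 8.58
tool_pos: [454.6, 17.3, 115.3]
tcp_rot: [0.0, 0.655, 0.755, -0.0]
wrist_force: [4.0, 0.0, -9.1]
grip_width: 34.1
```

{"op": "play_rows", "data": {
  "moves": [
    {"wx": 0,"wy": 0,"wz": 0,"dx": 0,"dy": 0,"dz": -0.0005,"hand": 0}
  ]
}}

```text
clock: 8.67
tool_pos: [454.5, 17.4, 115.4]
tcp_rot: [0.0, 0.655, 0.755, -0.0]
wrist_force: [5.6, 0.0, -9.6]
grip_width: 33.5
```

{"op": "play_rows", "data": {
  "moves": [
    {"wx": 0,"wy": 0,"wz": 0,"dx": 0,"dy": 0,"dz": -0.0007,"hand": 0}
  ]
}}

```text
clock: 8.75
tool_pos: [454.5, 17.3, 115.5]
tcp_rot: [0.0, 0.655, 0.755, -0.0]
wrist_force: [5.2, 0.9, -11.6]
grip_width: 33.9
```

{"op": "play_rows", "data": {
  "moves": [
    {"wx": 0,"wy": 0,"wz": 0,"dx": 0,"dy": 0,"dz": -0.001,"hand": 0}
  ]
}}

```text
clock: 8.83
tool_pos: [454.5, 17.4, 115.7]
tcp_rot: [0.0, 0.655, 0.755, -0.0]
wrist_force: [6.8, -0.3, -14.8]
grip_width: 33.6
```

{"op": "play_rows", "data": {
  "moves": [
    {"wx": 0,"wy": 0,"wz": 0,"dx": 0,"dy": 0,"dz": 0.0007,"hand": 0},
    {"wx": 0,"wy": 0,"wz": 0,"dx": 0,"dy": 0,"dz": 0.0007,"hand": 0},
    {"wx": 0,"wy": 0,"wz": 0,"dx": 0,"dy": 0,"dz": 0.0005,"hand": 0}
  ]
}}

```text
clock: 9.08
tool_pos: [454.6, 17.3, 114.0]
tcp_rot: [0.0, 0.655, 0.755, -0.0]
wrist_force: [1.8, 0.8, -3.8]
grip_width: 33.8
```

{"op": "play_rows", "data": {
  "moves": [
    {"wx": 0,"wy": 0,"wz": 0,"dx": 0,"dy": 0,"dz": 0.0005,"hand": 0},
    {"wx": 0,"wy": 0,"wz": 0,"dx": 0,"dy": 0,"dz": 0,"hand": 0.088},
    {"wx": 0,"wy": 0,"wz": 0,"dx": 0,"dy": 0,"dz": 0,"hand": 0.088},
    {"wx": 0,"wy": 0,"wz": 0,"dx": 0,"dy": 0,"dz": 0,"hand": 0.088},
    {"wx": 0,"wy": 0,"wz": 0,"dx": 0,"dy": 0,"dz": 0,"hand": 0.088},
    {"wx": 0,"wy": 0,"wz": 0,"dx": 0,"dy": 0,"dz": 0,"hand": 0.088},
    {"wx": 0,"wy": 0,"wz": 0,"dx": 0,"dy": 0,"dz": 0,"hand": 0.088},
    {"wx": 0,"wy": 0,"wz": 0,"dx": 0,"dy": 0,"dz": 0,"hand": 0.088},
    {"wx": 0,"wy": 0,"wz": 0,"dx": 0,"dy": 0,"dz": 0,"hand": 0.088},
    {"wx": 0,"wy": 0,"wz": 0,"dx": 0,"dy": 0,"dz": 0,"hand": 0.088}
  ]
}}

```text
clock: 9.92
tool_pos: [455.5, 17.4, 116.8]
tcp_rot: [0.001, 0.656, 0.755, 0.0]
wrist_force: [-0.1, -1.0, 0.6]
grip_width: 88.0
```

Run:
```python
from h import *
goto(455,17.5,215,8.1); snap('wrist','w4')
_,w=load('w4'); a=np.radians(8.1); X=np.array([np.cos(a),np.sin(a),0]);Y=np.array([-X[1],X[0],0])
for z in(127,155,159.5,161.9):
    c=np.array([455.5,17.5,z]); print(z,proj(w,c+36*Y-17*X),proj(w,c+36*Y+17*X))
```

```text
pos [455.5  17.4 116.8] shift [ 0.0001 -0.0003 -0.0982] shift in goal axes [ 0.0002 -0.0004 -0.0982] rot [ 0.11  0.04 -0.02]
127 [242.57448115 199.48174801] [323.88854473 199.41393027]
155 [232.69756012 219.30577781] [333.2184515  219.21063007]
159.5 [230.65769197 223.40000989] [335.14509187 223.29867959]
161.9 [229.50250263 225.71859762] [336.23612114 225.61368441]
```

View pics/w4.png

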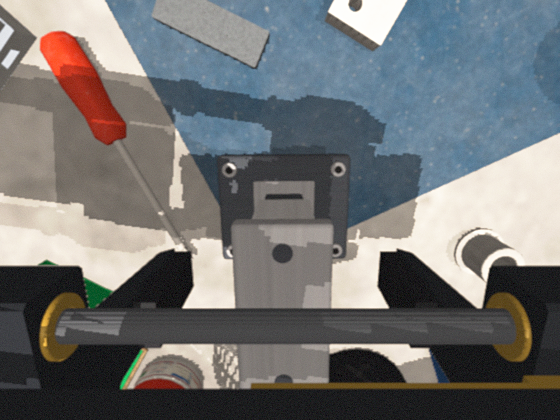

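The picture shows the plate's edge at row ~220, columns 232–333, which puts it at z≈157. The tube hangs up by itself with the jaws open. Next is the insert.

{"op": "play_rows", "data": {
  "moves": [
    {"wx": 0,"wy": 0,"wz": 0,"dx": 0,"dy": 0,"dz": -0.02,"hand": 0.088},
    {"wx": 0,"wy": 0,"wz": 0,"dx": 0,"dy": 0,"dz": -0.03,"hand": 0.088},
    {"wx": 0,"wy": 0,"wz": 0,"dx": 0,"dy": 0,"dz": -0.03,"hand": 0.088},
    {"wx": 0,"wy": 0,"wz": 0,"dx": 0,"dy": 0,"dz": -0.02,"hand": 0.088},
    {"wx": 0,"wy": 0,"wz": 5.8,"dx": 0.03,"dy": 0.01,"dz": 0,"hand": 0.088},
    {"wx": 0,"wy": 0,"wz": 5.8,"dx": 0.03,"dy": 0.015,"dz": 0,"hand": 0.088},
    {"wx": 0,"wy": 0,"wz": 5.8,"dx": 0.03,"dy": 0.02,"dz": 0,"hand": 0.088},
    {"wx": 0,"wy": 0,"wz": 5.8,"dx": 0.02,"dy": 0.01,"dz": 0,"hand": 0.088},
    {"wx": 0,"wy": 0,"wz": 5.8,"dx": 0.01,"dy": 0,"dz": 0,"hand": 0.088},
    {"wx": 0,"wy": 0,"wz": 0,"dx": 0,"dy": 0,"dz": 0,"hand": 0.088},
    {"wx": 0,"wy": 0,"wz": 0,"dx": 0,"dy": 0,"dz": 0,"hand": 0.088}
  ]
}}

```text
clock: 10.88
tool_pos: [514.3, 139.6, 221.0]
tcp_rot: [0.0, 0.83, 0.557, 0.0]
wrist_force: [-0.6, -0.3, -0.8]
grip_width: 87.9
```

Run:
```python
from h import *
goto(494,176,180,-21)
```

```text
pos [514.3 139.6 221. ] shift [ 0.0259 -0.0326  0.041 ] shift in goal axes [ 0.0267 -0.032   0.041 ] rot [ 0.04 -0.04 -1.29]
```

{"op": "play_rows", "data": {
  "moves": [
    {"wx": 0,"wy": 0,"wz": -1.3,"dx": 0.013,"dy": -0.016,"dz": 0,"hand": 0.088},
    {"wx": 0,"wy": 0,"wz": 0,"dx": 0.0125,"dy": -0.014,"dz": 0,"hand": 0.088},
    {"wx": 0,"wy": 0,"wz": 0,"dx": 0,"dy": 0,"dz": 0,"hand": 0.088},
    {"wx": 0,"wy": 0,"wz": 0,"dx": 0,"dy": 0,"dz": 0,"hand": 0.088}
  ]
}}

```text
clock: 11.22
tool_pos: [493.9, 171.7, 219.9]
tcp_rot: [0.001, 0.821, 0.57, -0.001]
wrist_force: [-0.4, -0.4, 0.1]
grip_width: 88.2
```

Run:
```python
from h import *
np.set_printoptions(precision=1,suppress=True)
goto(494,176,60,-21)
W=snap('wrist','w5'); _,w=load('w5'); t=cam('top')
print(proj(w,(494,176,24)))
hsv=cv2.cvtColor(W,cv2.COLOR_BGR2HSV); m=((hsv[...,2]>185)&(hsv[...,1]<40)).astype(np.uint8); m[262:]=0
m=cv2.morphologyEx(m,cv2.MORPH_CLOSE,np.ones((9,9)))
for c in cv2.findContours(m,cv2.RETR_EXTERNAL,cv2.CHAIN_APPROX_NONE)[0]:
    r=cv2.minAreaRect(c)
    if cv2.contourArea(c)>1500 and np.hypot(*(np.array(r[0])-proj(w,(494,176,24))))<60:
        B=np.array([onz(w,p,24) for p in cv2.boxPoints(r)]); print(r,B.mean(0),np.linalg.norm(B[1]-B[0]),np.linalg.norm(B[2]-B[1]),np.degrees(np.arctan2(*(B[1]-B[0])[1::-1])),cross(ray(w,proj(w,B.mean(0))),ray(t,(209.8,211.7))))
```

```text
pos [493.9 171.7 219.9] shift [ 0.  -0.   0.2] shift in goal axes [ 0.  -0.   0.2] rot [-0.   0.1  0.6]
[283.2 181.8]
```

View pics/w5.png

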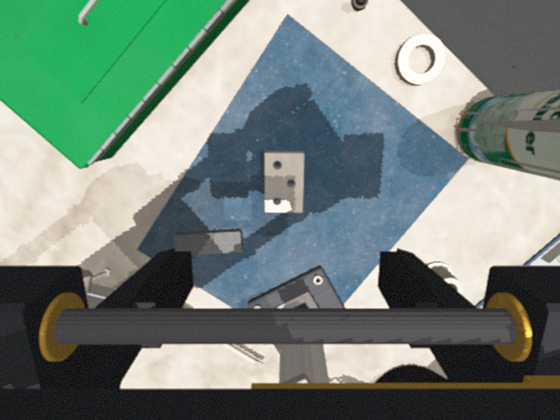

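The insert is in plain view, with corners about (265,152)–(302,213) and centre (284,182), against a predicted (283,182). It is aligned with the jaws. Descending.

{"op": "play_rows", "data": {
  "moves": [
    {"wx": 0,"wy": 0,"wz": 0.6,"dx": 0.004,"dy": -0.0015,"dz": 0.015,"hand": 0.088},
    {"wx": 0,"wy": 0,"wz": 0,"dx": 0,"dy": 0,"dz": 0.03,"hand": 0.088},
    {"wx": 0,"wy": 0,"wz": 0,"dx": 0,"dy": 0,"dz": 0.03,"hand": 0.088},
    {"wx": 0,"wy": 0,"wz": 0,"dx": 0,"dy": 0,"dz": 0.03,"hand": 0.088},
    {"wx": 0,"wy": 0,"wz": 0,"dx": 0,"dy": 0,"dz": 0.025,"hand": 0.088},
    {"wx": 0,"wy": 0,"wz": 0,"dx": 0,"dy": 0,"dz": 0.015,"hand": 0.088},
    {"wx": 0,"wy": 0,"wz": 0,"dx": 0,"dy": 0,"dz": 0.007,"hand": 0.088},
    {"wx": 0,"wy": 0,"wz": 0,"dx": 0,"dy": 0,"dz": 0,"hand": 0.088},
    {"wx": 0,"wy": 0,"wz": 0,"dx": 0,"dy": 0,"dz": 0,"hand": 0.088}
  ]
}}

```text
clock: 12.02
tool_pos: [499.1, 166.3, 66.0]
tcp_rot: [0.003, 0.825, 0.566, 0.002]
wrist_force: [0.2, -0.6, -0.1]
grip_width: 88.1
```

Run:
```python
from h import *
goto(494,176,7,-21)
```

```text
pos [499.1 166.3  66. ] shift [ 0.0073 -0.0088  0.0589] shift in goal axes [ 0.0073 -0.0083  0.059 ] rot [ 0.47  0.02 -0.11]
```

{"op": "play_rows", "data": {
  "moves": [
    {"wx": 0.5,"wy": 0,"wz": 0,"dx": 0.007,"dy": -0.008,"dz": 0.01,"hand": 0.088},
    {"wx": 0,"wy": 0,"wz": 0,"dx": 0,"dy": 0,"dz": 0.01,"hand": 0.088},
    {"wx": 0,"wy": 0,"wz": 0,"dx": 0,"dy": 0,"dz": 0.01,"hand": 0.088},
    {"wx": 0,"wy": 0,"wz": 0,"dx": 0,"dy": 0,"dz": 0.006,"hand": 0.088},
    {"wx": 0,"wy": 0,"wz": 0,"dx": 0,"dy": 0,"dz": 0.003,"hand": 0.088},
    {"wx": 0,"wy": 0,"wz": 0,"dx": 0,"dy": 0,"dz": 0,"hand": 0.088}
  ]
}}

```text
clock: 12.52
tool_pos: [498.0, 177.4, 27.9]
tcp_rot: [0.001, 0.825, 0.566, 0.004]
wrist_force: [-0.2, -0.2, 0.7]
grip_width: 87.9
```

Run:
```python
from h import *
goto(494,176,7,-21)
```

```text
pos [498.  177.4  27.9] shift [-0.0029 -0.0034  0.0208] shift in goal axes [-0.0028 -0.0033  0.0209] rot [ 0.33 -0.3  -0.08]
```

{"op": "play_rows", "data": {
  "moves": [
    {"wx": 0.33,"wy": -0.3,"wz": 0,"dx": -0.002,"dy": -0.0035,"dz": 0.005,"hand": 0.088},
    {"wx": 0,"wy": 0,"wz": 0,"dx": 0,"dy": 0,"dz": 0.005,"hand": 0.088},
    {"wx": 0,"wy": 0,"wz": 0,"dx": 0,"dy": 0,"dz": 0.003,"hand": 0.088},
    {"wx": 0,"wy": 0,"wz": 0,"dx": 0,"dy": 0,"dz": 0.001,"hand": 0.088},
    {"wx": 0,"wy": 0,"wz": 0,"dx": 0,"dy": 0,"dz": 0,"hand": 0.088}
  ]
}}

```text
clock: 12.93
tool_pos: [494.0, 177.0, 12.7]
tcp_rot: [0.0, 0.824, 0.566, -0.0]
wrist_force: [-0.2, 0.7, 0.7]
grip_width: 87.8
```

Run:
```python
from h import *
goto(494,176,7,-21)
```

```text
pos [494.  177.   12.7] shift [-0.001   0.0004  0.0057] shift in goal axes [-0.001   0.0004  0.0057] rot [-0.01  0.02 -0.05]
```

{"op": "play_rows", "data": {
  "moves": [
    {"wx": 0,"wy": 0,"wz": 0,"dx": -0.001,"dy": 0.0003,"dz": 0.003,"hand": 0.06},
    {"wx": 0,"wy": 0,"wz": 0,"dx": 0,"dy": 0,"dz": 0.0013,"hand": 0.055},
    {"wx": 0,"wy": 0,"wz": 0,"dx": 0,"dy": 0,"dz": 0,"hand": 0.05},
    {"wx": 0,"wy": 0,"wz": 0,"dx": 0,"dy": 0,"dz": 0,"hand": 0.045},
    {"wx": 0,"wy": 0,"wz": 0,"dx": 0,"dy": 0,"dz": 0,"hand": 0},
    {"wx": 0,"wy": 0,"wz": 0,"dx": 0,"dy": 0,"dz": 0,"hand": 0},
    {"wx": 0,"wy": 0,"wz": 0,"dx": 0,"dy": 0,"dz": 0,"hand": 0},
    {"wx": 0,"wy": 0,"wz": 0,"dx": 0,"dy": 0,"dz": 0,"hand": 0},
    {"wx": 0,"wy": 0,"wz": 0,"dx": 0,"dy": 0,"dz": 0,"hand": 0},
    {"wx": 0,"wy": 0,"wz": 0,"dx": 0,"dy": 0,"dz": 0,"hand": 0}
  ]
}}

```text
clock: 13.77
tool_pos: [494.6, 176.0, 8.7]
tcp_rot: [0.0, 0.824, 0.566, 0.001]
wrist_force: [-0.7, -0.1, -0.8]
grip_width: 39.8
```

{"op": "play_rows", "data": {
  "moves": [
    {"wx": 0,"wy": 0,"wz": 0,"dx": 0,"dy": 0,"dz": -0.01,"hand": 0},
    {"wx": 0,"wy": 0,"wz": 0,"dx": 0,"dy": 0,"dz": -0.02,"hand": 0},
    {"wx": 0,"wy": 0,"wz": 0,"dx": 0,"dy": 0,"dz": -0.03,"hand": 0},
    {"wx": 0,"wy": 0,"wz": 0,"dx": 0,"dy": 0,"dz": -0.03,"hand": 0},
    {"wx": 0,"wy": 0,"wz": 0,"dx": 0,"dy": 0,"dz": -0.03,"hand": 0},
    {"wx": 0,"wy": 0,"wz": 0,"dx": 0,"dy": 0,"dz": -0.03,"hand": 0},
    {"wx": 0,"wy": 0,"wz": 0,"dx": 0,"dy": 0,"dz": -0.03,"hand": 0},
    {"wx": 0,"wy": 0,"wz": 0,"dx": 0,"dy": 0,"dz": -0.02,"hand": 0},
    {"wx": 0,"wy": 0,"wz": 0,"dx": 0,"dy": 0,"dz": -0.01,"hand": 0},
    {"wx": 0,"wy": 0,"wz": 0,"dx": 0,"dy": 0,"dz": 0,"hand": 0}
  ]
}}

```text
clock: 14.6
tool_pos: [485.8, 173.3, 223.7]
tcp_rot: [-0.003, 0.824, 0.566, -0.009]
wrist_force: [1.0, -0.4, -3.7]
grip_width: 39.6
```

Run:
```python
from h import *
goto(455.5,17.5,215,8.1)
```

```text
pos [485.8 173.3 223.7] shift [-0.1562  0.0278  0.0102] shift in goal axes [-0.15   -0.052   0.0087] rot [ -1.02   0.46 -29.16]
```

{"op": "play_rows", "data": {
  "moves": [
    {"wx": -1.0,"wy": 0.4,"wz": -4,"dx": 0,"dy": 0,"dz": 0,"hand": 0},
    {"wx": 0,"wy": 0,"wz": -6,"dx": 0,"dy": 0,"dz": 0,"hand": 0},
    {"wx": 0,"wy": 0,"wz": -6,"dx": 0,"dy": 0,"dz": 0,"hand": 0},
    {"wx": 0,"wy": 0,"wz": -6,"dx": -0.01,"dy": -0.003,"dz": 0,"hand": 0},
    {"wx": 0,"wy": 0,"wz": -5,"dx": -0.02,"dy": -0.006,"dz": 0,"hand": 0},
    {"wx": 0,"wy": 0,"wz": -2,"dx": -0.025,"dy": -0.0085,"dz": 0,"hand": 0},
    {"wx": 0,"wy": 0,"wz": 0,"dx": -0.025,"dy": -0.0085,"dz": 0,"hand": 0},
    {"wx": 0,"wy": 0,"wz": 0,"dx": -0.025,"dy": -0.0085,"dz": 0,"hand": 0},
    {"wx": 0,"wy": 0,"wz": 0,"dx": -0.02,"dy": -0.006,"dz": 0,"hand": 0},
    {"wx": 0,"wy": 0,"wz": 0,"dx": -0.01,"dy": -0.003,"dz": 0,"hand": 0},
    {"wx": 0,"wy": 0,"wz": 0,"dx": 0,"dy": 0,"dz": 0,"hand": 0},
    {"wx": 0,"wy": 0,"wz": 0,"dx": 0,"dy": 0,"dz": 0,"hand": 0}
  ]
}}

```text
clock: 15.6
tool_pos: [442.8, 27.9, 202.4]
tcp_rot: [-0.01, 0.645, 0.764, -0.014]
wrist_force: [-0.0, 0.5, -4.2]
grip_width: 39.9
```

Run:
```python
from h import *
goto(455.5,17.5,185,8.1)
```

```text
pos [442.8  27.9 202.4] shift [-0.0123  0.0114  0.0171] shift in goal axes [-0.0121  0.0111  0.0174] rot [-2.02  0.21  1.53]
```

{"op": "play_rows", "data": {
  "moves": [
    {"wx": -2.0,"wy": 0.2,"wz": 1.5,"dx": -0.006,"dy": 0.006,"dz": -0.003,"hand": 0},
    {"wx": 0,"wy": 0,"wz": 0,"dx": -0.005,"dy": 0.005,"dz": 0,"hand": 0},
    {"wx": 0,"wy": 0,"wz": 0,"dx": 0,"dy": 0,"dz": 0,"hand": 0},
    {"wx": 0,"wy": 0,"wz": 0,"dx": 0,"dy": 0,"dz": 0,"hand": 0}
  ]
}}

```text
clock: 15.93
tool_pos: [453.4, 20.6, 201.0]
tcp_rot: [-0.003, 0.655, 0.756, -0.002]
wrist_force: [0.2, -0.7, -4.4]
grip_width: 39.8
```

Run:
```python
from h import *
goto(455.5,17.5,185,8.1)
```

```text
pos [453.4  20.6 201. ] shift [-0.0034  0.0017  0.016 ] shift in goal axes [-0.0033  0.0016  0.016 ] rot [-0.44 -0.15  0.09]
```

{"op": "play_rows", "data": {
  "moves": [
    {"wx": -0.4,"wy": -0.15,"wz": 0,"dx": -0.003,"dy": 0.0015,"dz": 0.003,"hand": 0},
    {"wx": 0,"wy": 0,"wz": 0,"dx": -0.0005,"dy": 0,"dz": 0.004,"hand": 0},
    {"wx": 0,"wy": 0,"wz": 0,"dx": 0,"dy": 0,"dz": 0.004,"hand": 0},
    {"wx": 0,"wy": 0,"wz": 0,"dx": 0,"dy": 0,"dz": 0.002,"hand": 0},
    {"wx": 0,"wy": 0,"wz": 0,"dx": 0,"dy": 0,"dz": 0,"hand": 0}
  ]
}}

```text
clock: 16.35
tool_pos: [455.2, 18.9, 185.5]
tcp_rot: [-0.001, 0.653, 0.757, -0.001]
wrist_force: [-0.3, -1.1, -4.3]
grip_width: 39.8
```

Run:
```python
from h import *
np.set_printoptions(precision=4,suppress=True)
goto(455.5,17.5,170,8.1)
snap('wrist','w6'); _,w=load('w6'); a=np.radians(8.1); X=np.array([np.cos(a),np.sin(a),0]);Y=np.array([-X[1],X[0],0])
for z in(156,160):
    c=np.array([455.5,17.5,z]); print(z,proj(w,c+36*Y-17*X),proj(w,c+36*Y+17*X))
p,Rt=pose(); 
for s in(-20,20): print('insert end top/bottom',[proj(w,p+Rt@np.array([31,s,h])) for h in(-15.3,6.7)])
```

```text
pos [455.2  18.9 185.5] shift [-0.0015  0.0001  0.0155] shift in goal axes [-0.0015  0.0001  0.0155] rot [-0.18 -0.04  0.3 ]
156 [252.3458 184.3085] [316.1376 184.6768]
160 [251.6053 185.8018] [316.7936 186.1786]
insert end top/bottom [array([233.9485, 214.5789]), array([240.7674, 201.3976])]
insert end top/bottom [array([332.0908, 214.5836]), array([325.8091, 201.4025])]
```

View pics/w6.png

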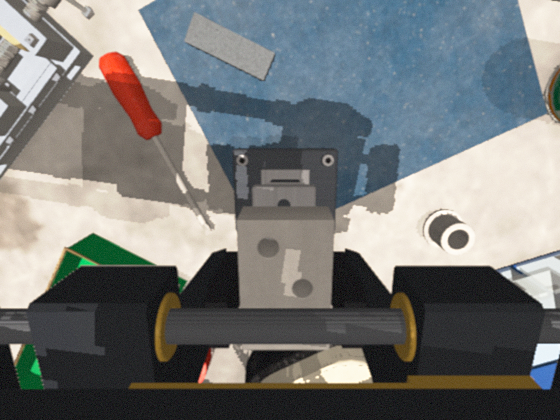

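The insert is level and lengthways over the plate. The plate edge is at row ~185, columns 252–315, as predicted; the insert's end is near rows 207–219, about 5 px lower than predicted. I'll measure that exactly.

Run:
```python
import cv2,numpy as np
g=cv2.cvtColor(cv2.imread('pics/w6.png'),cv2.COLOR_BGR2GRAY).astype(int)
for c in((255,262),(300,310)): print(list(zip(range(180,230),g[180:230,c[0]:c[1]].mean(1).astype(int))))
for r in((224,230),(255,262)): 
    print(list(g[r[0]:r[1],228:246].mean(0).astype(int)),list(g[r[0]:r[1],322:345].mean(0).astype(int)))
```

```text
[(180, np.int64(68)), (181, np.int64(64)), (182, np.int64(64)), (183, np.int64(66)), (184, np.int64(75)), (185, np.int64(87)), (186, np.int64(106)), (187, np.int64(128)), (188, np.int64(126)), (189, np.int64(123)), (190, np.int64(122)), (191, np.int64(123)), (192, np.int64(122)), (193, np.int64(122)), (194, np.int64(123)), (195, np.int64(123)), (196, np.int64(124)), (197, np.int64(123)), (198, np.int64(123)), (199, np.int64(123)), (200, np.int64(124)), (201, np.int64(123)), (202, np.int64(123)), (203, np.int64(124)), (204, np.int64(123)), (205, np.int64(122)), (206, np.int64(109)), (207, np.int64(95)), (208, np.int64(95)), (209, np.int64(95)), (210, np.int64(96)), (211, np.int64(95)), (212, np.int64(97)), (213, np.int64(100)), (214, np.int64(101)), (215, np.int64(102)), (216, np.int64(103)), (217, np.int64(104)), (218, np.int64(103)), (219, np.int64(109)), (220, np.int64(131)), (221, np.int64(141)), (222, np.int64(140)), (223, np.int64(140)), (224, np.int64(139)), (225, np.int64(140)), (226, np.int64(141)), (227, np.int64(140)), (228, np.int64(141)), (229, np.int64(140))]
[(180, np.i
[... 1593 characters left out ...]
 np.int64(146), np.int64(146), np.int64(145), np.int64(147), np.int64(148), np.int64(151), np.int64(151)]
[np.int64(22), np.int64(22), np.int64(23), np.int64(24), np.int64(22), np.int64(25), np.int64(24), np.int64(22), np.int64(27), np.int64(69), np.int64(114), np.int64(140), np.int64(142), np.int64(141), np.int64(141), np.int64(140), np.int64(140), np.int64(140)] [np.int64(138), np.int64(139), np.int64(138), np.int64(137), np.int64(138), np.int64(138), np.int64(139), np.int64(139), np.int64(140), np.int64(139), np.int64(118), np.int64(70), np.int64(28), np.int64(22), np.int64(20), np.int64(23), np.int64(22), np.int64(21), np.int64(21), np.int64(25), np.int64(23), np.int64(23), np.int64(21)]
```

{"op": "play_rows", "data": {
  "moves": [
    {"wx": -0.18,"wy": 0,"wz": 0.3,"dx": 0.0003,"dy": 0,"dz": 0.003,"hand": 0},
    {"wx": 0,"wy": 0,"wz": 0,"dx": 0,"dy": -0.0003,"dz": 0.003,"hand": 0},
    {"wx": 0,"wy": 0,"wz": 0,"dx": 0,"dy": -0.0003,"dz": 0.003,"hand": 0},
    {"wx": 0,"wy": 0,"wz": 0,"dx": 0,"dy": 0,"dz": 0.002,"hand": 0},
    {"wx": 0,"wy": 0,"wz": 0,"dx": 0,"dy": 0,"dz": 0.0005,"hand": 0}
  ]
}}

```text
clock: 16.82
tool_pos: [454.7, 19.3, 173.4]
tcp_rot: [0.0, 0.656, 0.755, 0.001]
wrist_force: [-0.7, -0.2, -4.9]
grip_width: 39.4
```

Run:
```python
from h import *
goto(455.3,19.3,166,8.1)
```

```text
pos [454.7  19.3 173.4] shift [-0.0001  0.0006  0.0074] shift in goal axes [-0.0001  0.0006  0.0074] rot [ 0.06 -0.03 -0.03]
```

{"op": "play_rows", "data": {
  "moves": [
    {"wx": 0,"wy": 0,"wz": 0,"dx": 0,"dy": 0.0006,"dz": 0.001,"hand": 0},
    {"wx": 0,"wy": 0,"wz": 0,"dx": 0,"dy": 0,"dz": 0.001,"hand": 0},
    {"wx": 0,"wy": 0,"wz": 0,"dx": 0,"dy": 0,"dz": 0.001,"hand": 0},
    {"wx": 0,"wy": 0,"wz": 0,"dx": 0,"dy": 0,"dz": 0.0005,"hand": 0}
  ]
}}

```text
clock: 17.15
tool_pos: [455.4, 19.3, 169.6]
tcp_rot: [0.0, 0.656, 0.755, 0.001]
wrist_force: [-0.3, 0.6, -3.0]
grip_width: 40.0
```

{"op": "play_rows", "data": {
  "moves": [
    {"wx": 0,"wy": 0,"wz": 0,"dx": 0,"dy": 0,"dz": 0.0006,"hand": 0},
    {"wx": 0,"wy": 0,"wz": 0,"dx": 0,"dy": 0,"dz": 0.0006,"hand": 0}
  ]
}}

```text
clock: 17.32
tool_pos: [455.6, 19.3, 168.4]
tcp_rot: [0.0, 0.656, 0.755, 0.001]
wrist_force: [-0.3, -0.1, -3.4]
grip_width: 39.8
```

{"op": "play_rows", "data": {
  "moves": [
    {"wx": 0,"wy": 0,"wz": 0,"dx": 0,"dy": 0,"dz": 0.0006,"hand": 0},
    {"wx": 0,"wy": 0,"wz": 0,"dx": 0,"dy": 0,"dz": 0.0006,"hand": 0}
  ]
}}

```text
clock: 17.48
tool_pos: [455.7, 19.3, 167.2]
tcp_rot: [0.0, 0.656, 0.755, 0.001]
wrist_force: [-0.2, 0.1, -3.6]
grip_width: 39.9
```

{"op": "play_rows", "data": {
  "moves": [
    {"wx": 0,"wy": 0,"wz": 0,"dx": 0,"dy": 0,"dz": 0.0006,"hand": 0}
  ]
}}

```text
clock: 17.57
tool_pos: [455.7, 19.3, 166.6]
tcp_rot: [0.0, 0.656, 0.755, 0.001]
wrist_force: [-0.4, 0.5, -4.9]
grip_width: 39.6
```

{"op": "play_rows", "data": {
  "moves": [
    {"wx": 0,"wy": 0,"wz": 0,"dx": 0,"dy": 0,"dz": 0.0006,"hand": 0}
  ]
}}

```text
clock: 17.65
tool_pos: [455.7, 19.3, 166.0]
tcp_rot: [0.0, 0.656, 0.755, 0.001]
wrist_force: [-0.2, 0.3, -4.7]
grip_width: 39.8
```

{"op": "play_rows", "data": {
  "moves": [
    {"wx": 0,"wy": 0,"wz": 0,"dx": 0,"dy": 0,"dz": 0.0006,"hand": 0}
  ]
}}

```text
clock: 17.73
tool_pos: [455.8, 19.3, 165.4]
tcp_rot: [0.001, 0.656, 0.755, 0.001]
wrist_force: [0.8, 0.5, -4.2]
grip_width: 39.6
```

{"op": "play_rows", "data": {
  "moves": [
    {"wx": 0,"wy": 0,"wz": 0,"dx": 0,"dy": 0,"dz": 0.0006,"hand": 0}
  ]
}}

```text
clock: 17.82
tool_pos: [455.8, 19.3, 164.8]
tcp_rot: [0.001, 0.656, 0.755, 0.001]
wrist_force: [-1.0, 0.1, -1.0]
grip_width: 40.0
```

{"op": "play_rows", "data": {
  "moves": [
    {"wx": 0,"wy": 0,"wz": 0,"dx": 0,"dy": 0,"dz": 0.0006,"hand": 0}
  ]
}}

```text
clock: 17.9
tool_pos: [455.8, 19.3, 164.6]
tcp_rot: [0.0, 0.656, 0.755, 0.001]
wrist_force: [-2.1, -0.3, 1.9]
grip_width: 39.7
```

{"op": "play_rows", "data": {
  "moves": [
    {"wx": 0,"wy": 0,"wz": 0,"dx": 0,"dy": 0,"dz": 0,"hand": 0},
    {"wx": 0,"wy": 0,"wz": 0,"dx": 0,"dy": 0,"dz": 0,"hand": 0.05},
    {"wx": 0,"wy": 0,"wz": 0,"dx": 0,"dy": 0,"dz": 0,"hand": 0.06},
    {"wx": 0,"wy": 0,"wz": 0,"dx": 0,"dy": 0,"dz": 0,"hand": 0.088},
    {"wx": 0,"wy": 0,"wz": 0,"dx": 0,"dy": 0,"dz": 0,"hand": 0.088},
    {"wx": 0,"wy": 0,"wz": 0,"dx": 0,"dy": 0,"dz": 0,"hand": 0.088},
    {"wx": 0,"wy": 0,"wz": 0,"dx": 0,"dy": 0,"dz": 0,"hand": 0.088},
    {"wx": 0,"wy": 0,"wz": 0,"dx": 0,"dy": 0,"dz": 0,"hand": 0.088},
    {"wx": 0,"wy": 0,"wz": 0,"dx": 0,"dy": 0,"dz": 0,"hand": 0.088},
    {"wx": 0,"wy": 0,"wz": 0,"dx": 0,"dy": 0,"dz": 0,"hand": 0.088}
  ]
}}

```text
clock: 18.73
tool_pos: [459.5, 19.2, 168.3]
tcp_rot: [0.004, 0.656, 0.755, 0.004]
wrist_force: [0.5, 0.4, 1.1]
grip_width: 88.2
```

{"op": "play_rows", "data": {
  "moves": [
    {"wx": 0.4,"wy": 0,"wz": 0,"dx": 0,"dy": -0.003,"dz": -0.005,"hand": 0.088},
    {"wx": 0,"wy": 0,"wz": 0,"dx": 0,"dy": 0,"dz": -0.015,"hand": 0.088},
    {"wx": 0,"wy": 0,"wz": 0,"dx": 0,"dy": 0,"dz": -0.03,"hand": 0.088},
    {"wx": 0,"wy": 0,"wz": 0,"dx": 0,"dy": 0,"dz": -0.035,"hand": 0.088},
    {"wx": 0,"wy": 0,"wz": 0,"dx": 0,"dy": 0,"dz": -0.03,"hand": 0.088},
    {"wx": 0,"wy": 0,"wz": 0,"dx": 0,"dy": 0,"dz": -0.015,"hand": 0.088},
    {"wx": 0,"wy": 0,"wz": 0,"dx": 0,"dy": 0,"dz": 0,"hand": 0.088},
    {"wx": 0,"wy": 0,"wz": 0,"dx": 0,"dy": 0,"dz": 0,"hand": 0.088}
  ]
}}

```text
clock: 19.4
tool_pos: [452.6, 18.7, 303.3]
tcp_rot: [-0.002, 0.656, 0.755, -0.002]
wrist_force: [0.2, -0.1, 0.5]
grip_width: 88.0
```

Run:
```python
from h import *
np.set_printoptions(precision=1,suppress=True)
snap('wrist','w7'); _,w=load('w7'); a=np.radians(8.1); X=np.array([np.cos(a),np.sin(a),0]);Y=np.array([-X[1],X[0],0])
for n,z,hx,hy in(('insert top',180,20,31),('plate',158,17,36)):
    c=np.array([455.5,17.5,z]); print(n,[proj(w,c+i*hx*X+j*hy*Y).tolist() for i,j in((-1,1),(1,1),(1,-1),(-1,-1))])
print(env.get_obs()['wrist_force'],pose()[0])
```

```text
insert top [[263.33224722398654, 167.93920575600583], [313.0513539600418, 167.942070073838], [311.47253407292084, 240.31993585299816], [264.64910016635554, 240.26788750853163]]
plate [[268.4084767940375, 158.37789949876526], [307.79262491362715, 158.37468123682004], [306.42219733035876, 236.92569355095804], [269.508593678194, 236.88648251021797]]
[-0.7 -1.   0. ] [452.6  18.7 303.1]
```

View pics/w7.png

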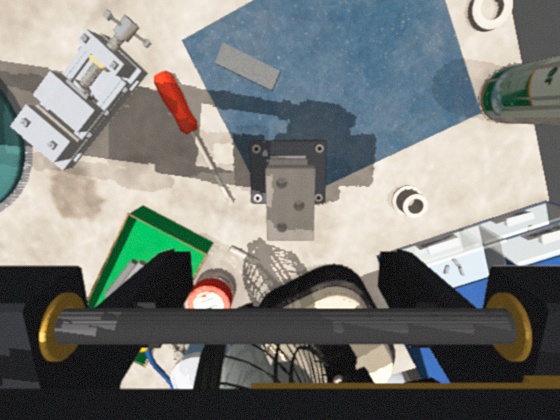

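The insert lies on the plate with its top corners at about (266,167), (314,167), (313,240), (267,240). That is within about 2 px (roughly 1.5 mm) of the centred prediction and parallel to the plate. The oilstone and bush look undisturbed and the gripper is clear, so I'm handing in.

```bash
python3 -c "
from workcell import env
print(env.sign_off())"
```

```text
the job is handed in; nothing more can be done
None
```

The work rest is at its upper setting, the insert lies centred and lengthways on its top plate, and I have handed the job in. It took about 19.4 s of the 61 s allowed, and the sign-off reports no verdict.

- **Raising the rest:** I gripped the tube at the button at 34.0 mm, which is flush. Part-way up, a picture showed the plate at the height the fingers had risen, so there was no skidding by then. I stopped 34.9 mm up, when the tube was blocked and the wrist force had risen to about 15 N, under the 25 N that strains the button. I then lowered it about 2 mm and let go.
- **Does it hold:** A picture after letting go put the plate at about 157 mm, so the tube hangs by itself. I had expected about 160 mm. The insert later touched down at about 158 mm, which fits better. I never saw the button itself, because it faces away from the cameras.
- **Insert:** I gripped it at 39.8 mm across its width, turned it to the plate, lowered it until it just touched (force change about 6 N), and let go. In the last picture its corners were within about 2 px (1 to 2 mm) of centred and parallel to the plate.
- **Checks that disagreed:** Before placing, the insert sat about 2 mm off along its length in the grip, and I corrected for that. The gripper also drifted about 4 mm in x as it opened, but the last picture shows no effect on the insert. The first height estimate for the plate was 137 mm; closer views gave 125 mm against the stated 127 mm.
- **Other objects:** The oilstone and bush look undisturbed in the last picture. The dowel was not separately checked, but the arm worked nowhere near the spot I took for it.

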